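Hang the staining rack to drain and hold the loupe in focus over the slide

TASK

Hang the rinsed staining rack upright by its blue handle bar over both prongs of the drip stand and let go, then take the loupe and hold it level and still over the stained spot of the slide on the light pad, with the lens at the height shown by the red pointer on the scale, and finish while holding it there. Do not touch the slide, light pad or scale with the loupe or push the pointer, keep the rack from tipping on the way, and leave the jar, carton, bottle and timer where they stand.

Things in the scene. Friction and masses are not known exactly. Their poses are not given: they have to be found in the camera images.
- rack_bar (a point): Centre of the blue handle bar of the loose steel staining rack (about 280 g): a level round bar 10 mm thick, 112 mm long along y, between two upright 5 mm wires at y = -60 and +60 mm. Below hangs the rack with its glass slides, 82 mm (x) by 123 mm (y) by 32 mm high; its underside is 125 mm below this point. z up.
- rack: The same staining rack; origin at the centre of its underside, same axes.
- prongs (a point): Where the bar hangs on the fixed drip stand: midway between its two 8 mm steel prongs (at y = -35, +35 mm), on top of their lowest part. The bar lies along y across both; at rest its centre is 5 mm above here. The prongs are flat for 7.5 mm each way in x; to -x they turn up, 20 mm higher at x = -20 mm; to +x they climb gently, 15 mm higher at the posts (x = +77 mm). z up; bench 194 mm below.
- drip_stand: The fixed stainless drip stand; origin under the centre of its tray (140 mm in x, 170 mm in y, 14 mm high), on the bench. The two posts stand at x = +55 mm, y = -35 and +35 mm, 209 mm tall; the prongs point to -x.
- loupe_handle (a point): Middle of the yellow handle of the loose loupe (about 120 g, lying flat), half-way up, 9 mm above the bench. The handle is flat-sided, 108 mm along x, 20 mm wide in y, 18 mm high; the lens lies to +x, its centre 95 mm from here. Heavy at the lens end: it balances on the lens side of the handle, so hold it firmly.
- lens (a point): Centre of the loupe's lens, half-way through its thickness (7 mm above the loupe's flat underside, 2 mm lower than the middle of the handle). The lens with its metal ring is 82 mm across and 14 mm thick. z is the lens axis, vertical when the loupe is level; the handle points to -x.
- loupe: The same loupe; origin under the lens centre, level with the loupe's underside, same axes.
- specimen (a point): The purple stained spot (16 mm) at the centre of the top face of the glass microscope slide (76 mm along y, 26 mm wide, 1.5 mm thick, fixed) on the light pad. z is up.
- slide: The same slide; origin at the centre of its underside.
- light_pad: Fixed flat light pad with a bright white face, 150 mm (x) by 200 mm (y) by 12 mm high; origin under its centre.
- focus_mark (a point): Centre of the red pointer on the upright white scale beyond the light pad: its height is the height for the lens. The red slide is 14 by 34 by 14 mm, with a finger reaching 37 mm from here towards the pad (-x). It stays where it is set but can be pushed.
- scale: Fixed graduated scale, white strip 26 mm wide (y) and 5 mm thick (x), top 211 mm above the bench, on a grey foot 55 mm (x) by 85 mm (y) by 16 mm high; origin under the centre of the foot. Its pointer reaches towards -x, to the pad.
- pointer (a joint): Slide of the red pointer up the scale, m; at 0 its centre stands 95 mm above the bench, and it grows upwards.
- stain_jar: Bystander: amber square jar with a white lid, 64 mm wide, 94 mm tall; origin under its centre.
- kit_box: Bystander: white and orange carton, 70 mm (x) by 100 mm (y) by 45 mm high; origin under its centre.
- reagent_bottle: Bystander: white bottle with blue cap, 60 mm across, 150 mm tall; origin under its centre.
- timer: Bystander: flat white bench timer, 64 by 64 by 20 mm; origin under its centre.
There are look-alikes about, which are no part of the job. What is shaped like the rack but brown is not meant.

How it is judged:
On the way, in this order (a step that is already met when the one before it is completed fails the run):
1. the staining rack hangs upright by its bar over both prongs, let go (x of rack_bar in the frame of prongs between -0.02 and 0.06 m and y of rack_bar in the frame of prongs between -0.025 and 0.025 m and z of rack_bar in the frame of prongs between -0.003 and 0.022 m and angle between the y axis of rack_bar and the y axis of prongs, either way round below 0.4 rad and angle between rack_bar's own z axis and vertical below 0.2 rad and contact force between rack and drip_stand above 1 N and contact force between the fingers and rack below 0.1 N and linear speed of rack below 0.08 m/s), for 0.3 s.
2. the loupe is held level and still over the stained spot at the pointer's height (horizontal distance between lens and specimen below 0.015 m and z of lens in the frame of focus_mark between -0.007 and 0.007 m and angle between lens's own z axis and vertical below 0.12 rad and contact force between the fingers and loupe above 1 N and linear speed of loupe below 0.02 m/s), for 0.5 s.
At the end, for the whole second after the job is handed in: Fingers hold the loupe still, touching nothing else: lens centre within 15 mm of the stained spot from above, 7 mm of the pointer's height, 0.12 rad of level. The rack hangs let go, at most swaying gently (0.08 m/s), bar across both prongs within 25 mm of their middle, within 0.2 rad of upright (all of step 1 and all of step 2 and contact force between loupe and scale below 0.1 N and contact force between loupe and rack below 0.1 N and contact force between loupe and drip_stand below 0.1 N and contact force between loupe and stain_jar below 0.1 N and contact force between loupe and reagent_bottle below 0.1 N); the arm keeps its last pose, push and grip.
It fails at once if the loupe touches the slide, the light pad or the scale (contact force between loupe and slide above 0.5 N or contact force between loupe and light_pad above 0.5 N or contact force between loupe and scale above 0.5 N).
It fails at once if the pointer is pushed from its height (distance of focus_mark from where it was at the start of the episode above 0.004 m).
It fails at once if the rack tips by more than 0.6 rad (angle between rack_bar's own z axis and vertical above 0.6 rad).
It fails at once if a bystander is moved by more than 20 mm (distance of any of stain_jar, kit_box, reagent_bottle, timer from where it was at the start of the episode above 0.02 m).
It also fails if it takes over 56 s, if anything falls off the work surface, if the arm or the gripper's body presses on something with over 40 N, if the wrist force passes 120 N, or if a joint passes its speed limit or range.

ROBOT

A 6-joint arm with a two-finger parallel gripper is mounted at the origin on the work surface. World frame = base frame: x ahead of the robot, y to its left, z up, the work surface at z = 0. Lengths are in m, angles in rad, forces in N, time in s.
With the tool pointing down it reaches from about 0.35 to 0.775 m from the base axis. Payload 5.5 kg.
Tool frame: the origin (TCP) lies at the very end of the fingers, on their centre line; the grasp point (between the pads) lies 19 mm behind it; z points along the fingers, y is the line along which they close (so a half turn about z gives the same grasp; the last joint's range is limited). The gripper opens to 85 mm and grips with 20 to 120 N. Pads are 22 mm wide; open, the fingers measure 114 mm over their backs; the gripper's body (76 mm by 85 mm) begins 54 mm behind the grasp point. The pads swing forward as they close: fully open they stand 13 mm farther back than shut.
Start: joints at [-1.315, 0.313, 0.046, 1.304, 0, 1.431], TCP at [0.222, -0.531, 0.231] pointing down, gripper open.
Joint ranges: [-2.76, 2.76], [-0.86, 1.69], [-1.03, 1.26], [-2.2, 2.34], [-1.47, 1.5], [-3.14, 3.14]. Speed limits (rad/s): [2.57, 2.57, 3.14, 3.14, 3.14, 3.14].

INTERFACE

Orientations are given as a unit quaternion [w, x, y, z].
In Python, from workcell import env gives the robot as it stands. The module is installed in compiled form; this text tells all that it offers.
- The arm moves only by the tool jog_arm, never from a script. Its argument "rows" is a list of rows, each a list of 6 numbers: the shift along the world's x, y, z in units of 40 mm (1.0 is 40 mm), then the turn, a rotation vector about the world's x, y, z in units of 6 degrees (1.0 is 6 degrees). In form: [[x, y, z, wx, wy, wz], ...]. A call has 1 to 12 rows; each row is the pose to reach, as a shift and turn from the pose commanded when the call began; what a row does not reach only later rows make up. A row lasts 1/12 s, in which the tool goes at most 41.7 mm and 7.16 degrees, less where a joint would pass 70% of its speed; a pose out of reach is approached as far as the arm can. A call with a gripper value outside its range is refused whole. "jaw" is the gripper command: -1 is fully open, 1 is shut, values between are in proportion, set as the call begins (left out, the last holds). The fingers move at their own pace and stop on an object; "force" is the grip in N (left out, the last holds). Time passes only in rows, so rows that repeat a pose let the fingers close. It gives the time, the measured TCP pose, the force, the opening and the grip force at its end, in the units of the state.
- env.get_state(): the state, without advancing time (a new reading comes with each control period).
- env.read_camera(name): name is "scene" or "top" or "wrist"; returns a dict with "pixels" (480x640x3 uint8, red, green, blue), "mtx" (3x3 intrinsics, pixels), "cam_to_world" (4x4, takes a point from camera to world coordinates). Camera axes: x right, y up, looking along -z (the intrinsics and any distortion apply to the point x, -y, -z); pixel columns grow to the right and rows downward; lengths in m; the calibration is good to about 2 mm. A picture is of the moment at which its call begins. There is no depth.
- env.hand_in(): hands the job in; it is judged then, once.
The state is a dict: "clock": time; "joint_pos": joint angles; "qvel": joint speeds; "tau": joint torques, N m; "tcp_pos": TCP position; "orientation": TCP orientation; "wrist_force": force on the tool from outside, world axes, zero at the start; "ft_torque": the same for the moment, N m; "finger_gap": finger opening in m; "grip_force": force on a finger pad.
Only numpy, scipy, OpenCV 4.12 (cv2) and the standard library are available. Lean on these libraries where they do the work, as an engineer would, in place of code of your own. Each camera call takes 0.05 s, during which the arm holds its last target. There are 200 camera calls.

## Working session

There is one attempt and no reset: what is moved stays moved. The work goes in short steps, Python scripts to look and compute and a tool call to move; the robot and the scene stay as the last step left them, time stands still between calls to the robot, and variables do not carry over. Pictures are saved under pics/ and viewed, at most 10 in all, crops included, and the job is handed in when it is done.

Besides the shell and the picture viewer there is one more tool, called after "Emit:" by a JSON object that holds its "api" and its "payload", one argument or row to a line. jog_arm: Moves the arm, as the interface text tells. Its arguments: {"type":"object","properties":{"rows":{"type":"array","items":{"type":"array","items":{"type":"number"}}},"jaw":{"type":"number"},"force":{"type":"number"}},"required":["rows"]}

```bash
mkdir -p pics; cat > h.py <<'E'
import numpy as np, cv2
from workcell import env
def snap(name, fn, crop=None, k=1):
    c=env.read_camera(name); p=c["pixels"]
    np.savez('pics/'+fn+'.npz',**c)
    if crop: x0,y0,x1,y1=crop; p=p[y0:y1,x0:x1]
    p=cv2.resize(p,None,fx=k,fy=k,interpolation=cv2.INTER_CUBIC)
    cv2.imwrite('pics/'+fn+'.png',p[:,:,::-1]); return c
def ray(fn,u,v):
    c=np.load('pics/'+fn+'.npz'); K=c['mtx']; T=c['cam_to_world']
    d=np.array([(u-K[0,2])/K[0,0],-(v-K[1,2])/K[1,1],-1]); return T[:3,3],T[:3,:3]@d
def onz(fn,u,v,z):
    o,d=ray(fn,u,v); return o+d*(z-o[2])/d[2]
def tri(*r):
    A=0;b=0
    for a in r:
        o,d=ray(*a); d=d/np.linalg.norm(d); P=np.eye(3)-np.outer(d,d); A=A+P; b=b+P@o
    return np.linalg.solve(A,b)
def proj(fn,p):
    c=np.load('pics/'+fn+'.npz'); K=c['mtx']; T=c['cam_to_world']
    q=T[:3,:3].T@(np.array(p)-T[:3,3]); return K[0,2]+K[0,0]*q[0]/-q[2], K[1,2]-K[1,1]*q[1]/-q[2]
E
python3 - <<'E'
from h import *
for n in("scene","top"):
    c=snap(n,n+'1'); print(c['mtx'],c['cam_to_world'].round(3), {k:1 for k in c})
print(env.get_state())
E
```

```text
[[443.35736716   0.         318.20652249]
 [  0.         443.35736716 243.57394617]
 [  0.           0.           1.        ]] [[ 0.079 -0.772  0.631  1.254]
 [ 0.997  0.052 -0.062  0.038]
 [ 0.015  0.634  0.773  1.081]
 [ 0.     0.     0.     1.   ]] {'pixels': 1, 'mtx': 1, 'cam_to_world': 1}
[[540.41222733   0.         318.3636868 ]
 [  0.         540.41222733 237.79218956]
 [  0.           0.           1.        ]] [[-0.021  0.997 -0.073  0.4  ]
 [-1.    -0.021  0.005  0.132]
 [ 0.003  0.073  0.997  1.347]
 [ 0.     0.     0.     1.   ]] {'pixels': 1, 'mtx': 1, 'cam_to_world': 1}
{'clock': 0.1, 'joint_pos': array([-1.31457296e+00,  3.13925412e-01,  4.51132623e-02,  1.30361912e+00,
        2.12968523e-05,  1.43118369e+00]), 'qvel': array([ 4.39123668e-05, -4.74238664e-04,  3.70169597e-03, -8.23875458e-04,
        1.44614678e-03,  2.27138763e-04]), 'tau': array([ 2.97866689e-03, -4.81720734e+01,  2.99247444e+01,  1.26351279e-02,
       -1.42922418e-04, -4.19735670e-06]), 'tcp_pos': array([ 0.22158292, -0.5301    ,  0.23050644]), 'orientation': array([-8.16704518e-04,  9.80477757e-01,  1.96628328e-01, -3.70057386e-05]), 'wrist_force': array([ 0.6185895 ,  0.66246877, -0.06823215]), 'ft_torque': array([ 0.01916832,  0.02717588, -0.01824556]), 'grip_force': 0.0, 'finger_gap': 0.08515097174033401}
```

View pics/scene1.png

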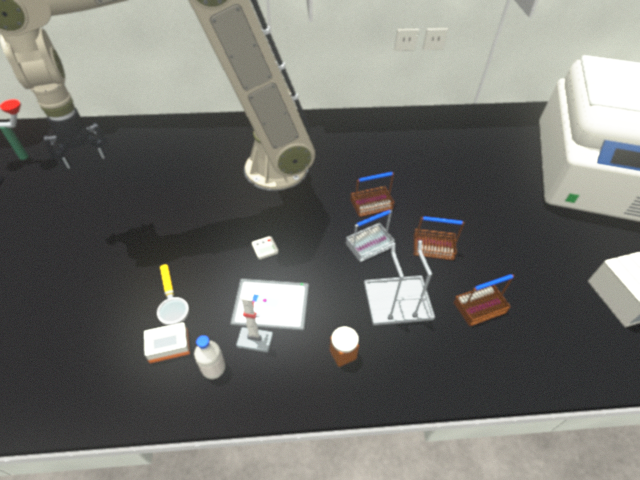

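View pics/top1.png

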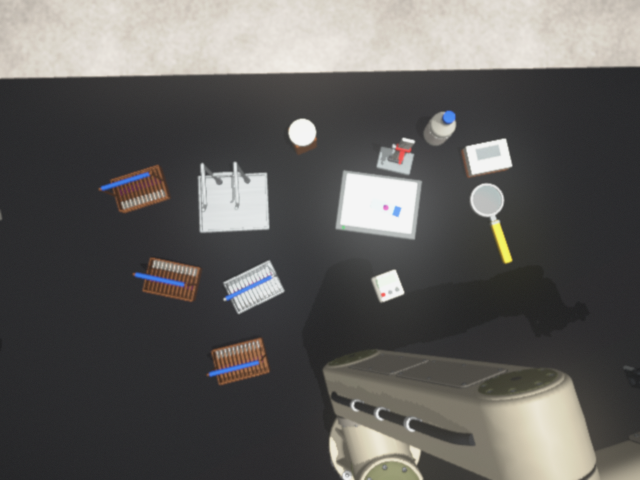

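The candidates for the rack in the top picture are the steel-grey one at (253,288) and brown ones at (140,188), (171,279) and (240,361). Only the one at (253,288) is steel, so it fits. I'll confirm it in an enlarged mosaic. The loupe is at top (487,200) with its handle at (502,242), and the scale is at (398,155).

```bash
python3 - <<'E'
from h import *
T=np.load('pics/top1.npz')['pixels'];S=np.load('pics/scene1.npz')['pixels']
def c(p,x,y,w,h,k): return cv2.resize(p[y:y+h,x:x+w],None,fx=k,fy=k,interpolation=cv2.INTER_CUBIC)
a=np.hstack([c(T,190,150,100,75*2,4),c(S,340,195,100,150,4)])
cv2.imwrite('pics/m1.png',a[:,:,::-1])
b=np.hstack([c(T,330,125,200,150,2),c(T,330,125,200,150,2)])
b=np.vstack([c(T,330,130,200,75+0,4),c(S,140,255,200,75,4)])
b=np.vstack([c(T,330,130,200,140,4)[:,:]])
cv2.imwrite('pics/m2.png',b[:,:,::-1])
E
```

```text
(no output)
```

View pics/m1.png

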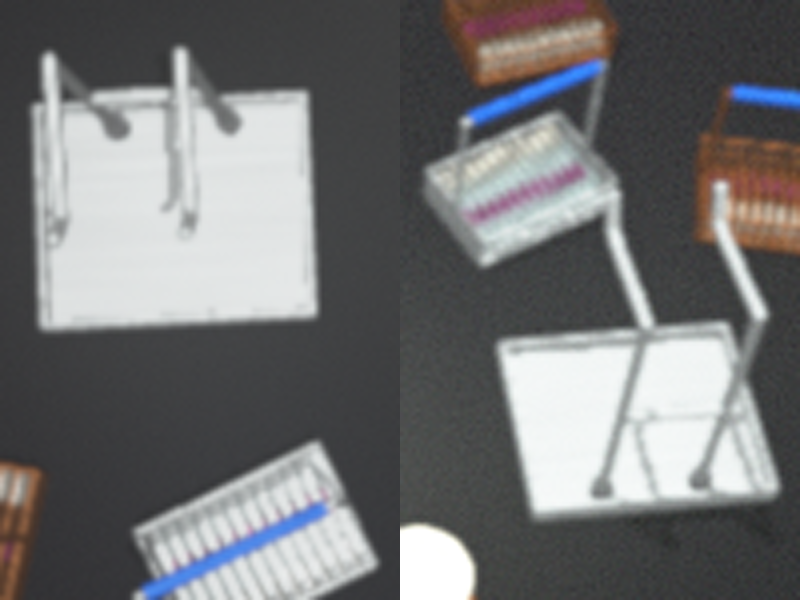

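View pics/m2.png

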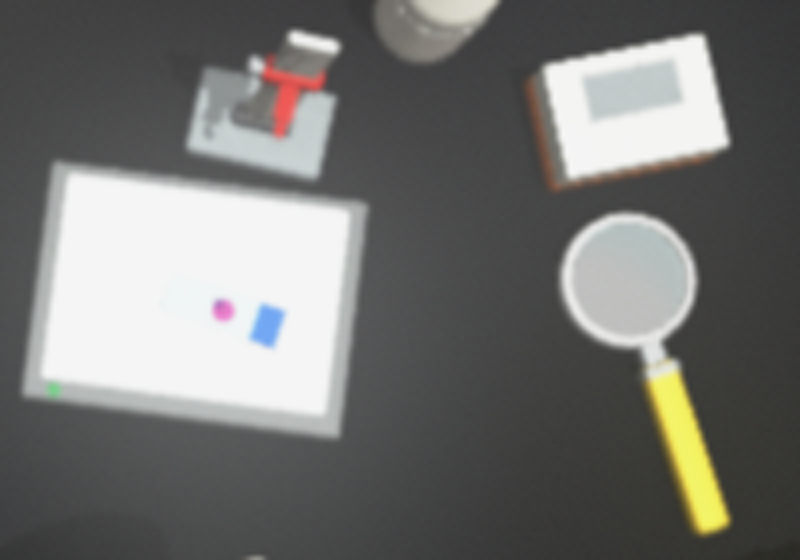

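The crop confirms the target: its frame is grey steel and its blue bar runs from top (225,299) to (271,277). Now I'll work out positions.

```bash
python3 - <<'E'
from h import *
m=lambda x,y:('top1',190+x/4,150+y/4)
s=lambda x,y:('scene1',340+(x-400)/4,195+y/4)
n=lambda x,y:('top1',330+x/4,130+y/4)
print('bar ends tri',tri(m(140,596),s(470,118)),tri(m(325,508),s(605,66)))
e=[onz(*m(140,596),.125),onz(*m(325,508),.125)]; print('bar z.125',e,np.mean(e,0), np.linalg.norm(e[0]-e[1]))
c=np.array([onz(*m(*p),.014) for p in((35,105),(308,92),(317,315),(42,330))]);print('tray',c.round(3),c.mean(0))
print('post',onz(*s(600,488),.014),onz(*s(700,480),.014), 'tips',tri(m(60,235),s(612,195)),tri(m(187,230),s(720,185)))
print('posts top',onz(*m(125,128),.014),onz(*m(230,123),.014))
print('spec',onz(*n(223,310),.0135))
c=np.array([onz(*n(*p),.012) for p in((53,162),(368,205),(340,437),(23,397))]);print('pad',c.round(3),c.mean(0))
c=np.array([onz(*n(*p),.016) for p in((205,68),(336,95),(318,180),(188,150))]);print('foot',c.round(3),c.mean(0))
print('lens',onz(*n(628,280),.014),'handle',onz(*n(663,372),.018),onz(*n(711,528),.018))
print('jar',onz('top1',302,132,.094),'timer',onz('top1',388,286,.02),'bottle',tri(('top1',449,117),('scene1',203,342)),'box',onz(*n(635,107),.045))
print('red tri',tri(n(295,78),('scene1',250,315)))
S=np.load('pics/scene1.npz')['pixels'][280:360,220:300]
cv2.imwrite('pics/m3.png',cv2.resize(S,None,fx=7,fy=7,interpolation=cv2.INTER_CUBIC)[:,:,::-1])
E
```

```text
bar ends tri [0.35290109 0.29724854 0.06685491] [0.41512891 0.27460346 0.18771875]
bar z.125 [array([0.356766  , 0.33853382, 0.125     ]), array([0.4038759 , 0.23393402, 0.125     ])] [0.38032095 0.28623392 0.125     ] 0.1147190495950676
tray [[0.658 0.42  0.014]
 [0.663 0.25  0.014]
 [0.523 0.246 0.014]
 [0.518 0.417 0.014]] [0.59063079 0.33328251 0.014     ]
post [0.6559028  0.29976269 0.014     ] [0.6545717  0.36994723 0.014     ] tips [0.54757769 0.33361409 0.20259567] [0.55911845 0.3292491  0.22270117]
posts top [0.64276414 0.36423471 0.014     ] [0.64456773 0.29886404 0.014     ]
spec [ 0.57043103 -0.04364849  0.0135    ]
pad [[ 0.666  0.06   0.012]
 [ 0.635 -0.136  0.012]
 [ 0.49  -0.114  0.012]
 [ 0.519  0.082  0.012]] [ 0.57737506 -0.02722686  0.012     ]
foot [[ 0.723 -0.037  0.016]
 [ 0.704 -0.118  0.016]
 [ 0.65  -0.105  0.016]
 [ 0.671 -0.025  0.016]] [ 0.68695767 -0.07105088  0.016     ]
lens [ 0.58393299 -0.29611364  0.014     ] handle [ 0.52564831 -0.31396198  0.018     ] [ 0.42870981 -0.33914877  0.018     ]
jar [0.74344996 0.15904058 0.094     ] timer [ 0.37618688 -0.04245204  0.02      ] bottle [ 0.75954601 -0.17722963  0.13749989] box [ 0.68607149 -0.29513884  0.045     ]
red tri [ 0.68898314 -0.07223885  0.12685305]
```

View pics/m3.png

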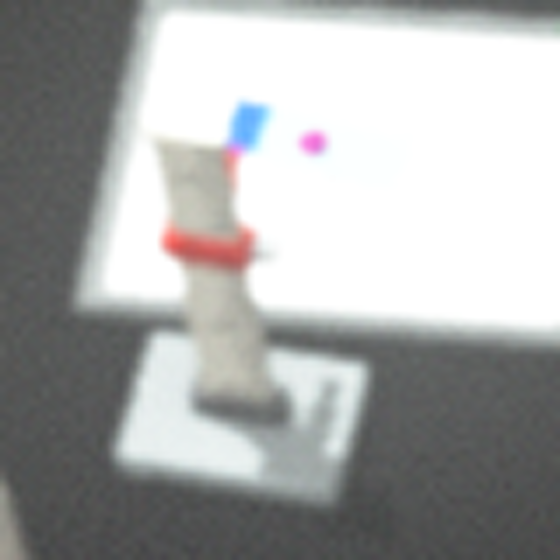

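The picture shows the red pointer at scene (250,315), about 0.127 m high. I'll refine that later. The steel rack's bar is at (0.380, 0.286, 0.125) with yaw 0.42, and the prongs are at about (0.569, 0.333, 0.194). Moving towards the rack now.

Emit:
{"api": "jog_arm", "payload": {
  "rows": [
    [5.7,10.25,0.75,0,0,8],
    [5.7,10.25,0.75,0,0,8],
    [5.7,10.25,0.75,0,0,8],
    [5.7,10.25,0.75,0,0,8],
    [5.7,10.25,0.75,0,0,8],
    [5.7,10.25,0.75,0,0,8],
    [5.7,10.25,0.75,0,0,8],
    [5.7,10.25,0.75,0,0,8],
    [5.7,10.25,0.75,0,0,8],
    [5.7,10.25,0.75,0,0,8],
    [5.7,10.25,0.75,0,0,8],
    [5.7,10.25,0.75,0,0,8]
  ],
  "jaw": -1,
  "force": 80
}}

```text
clock: 1.1
tcp_pos: [0.4512, -0.1161, 0.2615]
orientation: [-0.0, 0.814, 0.58, 0.001]
wrist_force: [-0.4, -0.5, -0.0]
finger_gap: 0.0856
grip_force: 0.0
```

Emit:
{"api": "jog_arm", "payload": {
  "rows": [
    [-1.78,10.05,0,0,0,7.26],
    [-1.78,10.05,0,0,0,7.26],
    [-1.78,10.05,0,0,0,7.26],
    [-1.78,10.05,0,0,0,7.26],
    [-1.78,10.05,0,0,0,7.26],
    [-1.78,10.05,0,0,0,7.26],
    [-1.78,10.05,0,0,0,7.26],
    [-1.78,10.05,0,0,0,7.26],
    [-1.78,10.05,0,0,0,7.26],
    [-1.78,10.05,0,0,0,7.26],
    [-1.78,10.05,0,0,0,7.26],
    [-1.78,10.05,0,0,0,7.26]
  ]
}}

```text
clock: 2.1
tcp_pos: [0.3775, 0.2828, 0.2607]
orientation: [-0.0, 0.541, 0.841, -0.001]
wrist_force: [-0.4, -1.2, -0.1]
finger_gap: 0.0852
grip_force: 0.0
```

```bash
python3 - <<'E'
from h import *
c=snap('wrist','w1'); p=c['pixels'];print(c['cam_to_world'].round(3))
h=cv2.cvtColor(p,cv2.COLOR_RGB2HSV); m=cv2.inRange(h,(105,130,80),(125,255,255))
n,l,s,ce=cv2.connectedComponentsWithStats(m)
for i in range(1,n):
    if s[i,4]>300:
        pts=np.argwhere(l==i)[:,::-1].astype(np.float32); r=cv2.minAreaRect(pts); b=cv2.boxPoints(r)
        print(r,s[i,4]); 
        o=np.argsort(np.linalg.norm(b-b[0],axis=1)); e=[(b[0]+b[o[1]])/2,(b[o[2]]+b[o[3]])/2]
        q=[onz('w1',*x,.125) for x in e]; print(q,np.mean(q,0),np.linalg.norm(q[0]-q[1]))
E
```

```text
[[ 0.91  -0.396 -0.119  0.348]
 [ 0.414  0.871  0.265  0.35 ]
 [-0.001 -0.291  0.957  0.404]
 [ 0.     0.     0.     1.   ]]
((92.03997039794922, 74.66629028320312), (18.930309295654297, 150.40257263183594), 2.7449557781219482) 2719
[array([0.21943434, 0.26386807, 0.125     ]), array([0.19965317, 0.35277596, 0.125     ])] [0.20954376 0.30832201 0.125     ] 0.09108187342175722
((451.77313232421875, 6.934624671936035), (16.400983810424805, 29.64455795288086), 37.87498474121094) 367
[array([0.39551171, 0.43032132, 0.125     ]), array([0.3992098 , 0.44592237, 0.125     ])] [0.39736075 0.43812185 0.125     ] 0.016033357631151872
((328.0, 219.5), (157.0, 14.0), 90.0) 2157
[array([0.36246407, 0.33515948, 0.125     ]), array([0.41037202, 0.23183402, 0.125     ])] [0.38641805 0.28349675 0.125     ] 0.1138917130382891
```

View pics/w1.png

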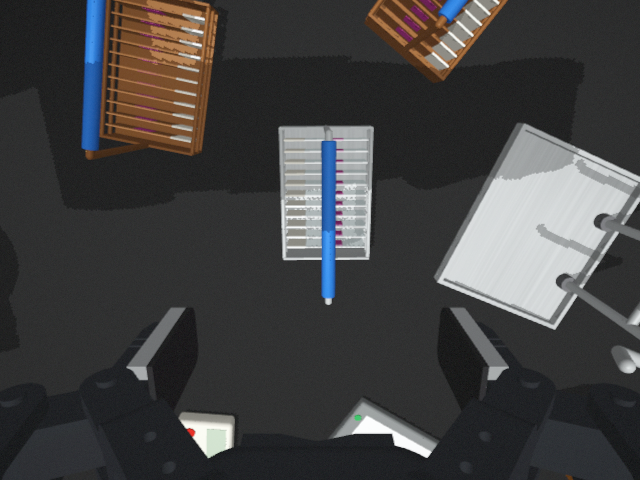

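The steel rack's bar is at wrist pixels (328,141) to (328,298), at (0.386, 0.283) with yaw 0.43. It is clear for the fingers. Descending and gripping.

Emit:
{"api": "jog_arm", "payload": {
  "rows": [
    [0.2,0.02,-1,0,0,0],
    [0.2,0.02,-2,0,0,0],
    [0.2,0.02,-3,0,0,0],
    [0.2,0.02,-3.86,0,0,0],
    [0.2,0.02,-3.86,0,0,0],
    [0.2,0.02,-3.86,0,0,0],
    [0.2,0.02,-3.86,0,0,0]
  ]
}}

```text
clock: 2.73
tcp_pos: [0.3879, 0.2818, 0.1087]
orientation: [0.001, 0.544, 0.839, 0.001]
wrist_force: [0.9, -0.1, 1.1]
finger_gap: 0.0854
grip_force: 0.0
```

Emit:
{"api": "jog_arm", "payload": {
  "rows": [
    [0,0,0,0,0,0],
    [0,0,0,0,0,0],
    [0,0,0,0,0,0],
    [0,0,0,0,0,0],
    [0,0,0,0,0,0],
    [0,0,0,0,0,0],
    [0,0,0,0,0,0],
    [0,0,0,0,0,0],
    [0,0,0,0,0,0],
    [0,0,0,0,0,0]
  ],
  "jaw": 1
}}

```text
clock: 3.57
tcp_pos: [0.3864, 0.2823, 0.1073]
orientation: [0.0, 0.543, 0.84, 0.0]
wrist_force: [-1.7, -0.6, 5.9]
finger_gap: 0.0075
grip_force: 78.1
```

Emit:
{"api": "jog_arm", "payload": {
  "rows": [
    [0,0,0.4,0,0,0],
    [0,0,0.9,0,0,0],
    [0,0,1.4,0,0,0],
    [0,0,1.9,0,0,0],
    [0,0,2.4,0,0,0],
    [0,0,2.8,0,0,0],
    [0,0,3,0,0,0],
    [0,0,3,0,0,0]
  ]
}}

```text
clock: 4.23
tcp_pos: [0.3873, 0.2826, 0.2282]
orientation: [0.001, 0.543, 0.84, 0.001]
wrist_force: [-0.1, -0.5, -2.0]
finger_gap: 0.0069
grip_force: 78.5
```

Emit:
{"api": "jog_arm", "payload": {
  "rows": [
    [0.1,0.1,0,0,0,-0.3],
    [0.3,0.25,0,0,0,-0.75],
    [0.6,0.4,0,0,0,-1.2],
    [0.9,0.6,0,0,0,-1.7],
    [1.2,0.8,0,0,0,-2.2],
    [1.5,1.0,0,0,0,-2.7],
    [1.7,1.15,0,0,0,-3.2],
    [1.8,1.25,0,0,0,-3.6],
    [1.85,1.25,0,0,0,-3.8],
    [1.85,1.25,0,0,0,-3.8],
    [1.85,1.25,0,0,0,-3.8],
    [1.85,1.25,0,0,0,-3.8]
  ]
}}

```text
clock: 5.23
tcp_pos: [0.4599, 0.3318, 0.2264]
orientation: [-0.0, 0.698, 0.716, -0.001]
wrist_force: [-0.7, -0.2, -2.6]
finger_gap: 0.0071
grip_force: 78.4
```

```bash
python3 - <<'E'
from h import *
snap('scene','s2'); snap('top','t2'); c=snap('wrist','w2')
q=lambda f,x,y,w,hh,k:cv2.resize(np.load('pics/'+f+'.npz')['pixels'][y:y+hh,x:x+w],None,fx=k,fy=k,interpolation=cv2.INTER_CUBIC)
a=np.hstack([q('s2',330,150,133,200,3),q('t2',180,130,133,200,3)])
cv2.imwrite('pics/m4.png',a[:,:,::-1])
print(env.get_state()['tcp_pos'],env.get_state()['wrist_force'])
E
```

```text
[0.46019832 0.33199531 0.22701725] [-0.41089864  0.30777465 -3.01135474]
```

View pics/m4.png

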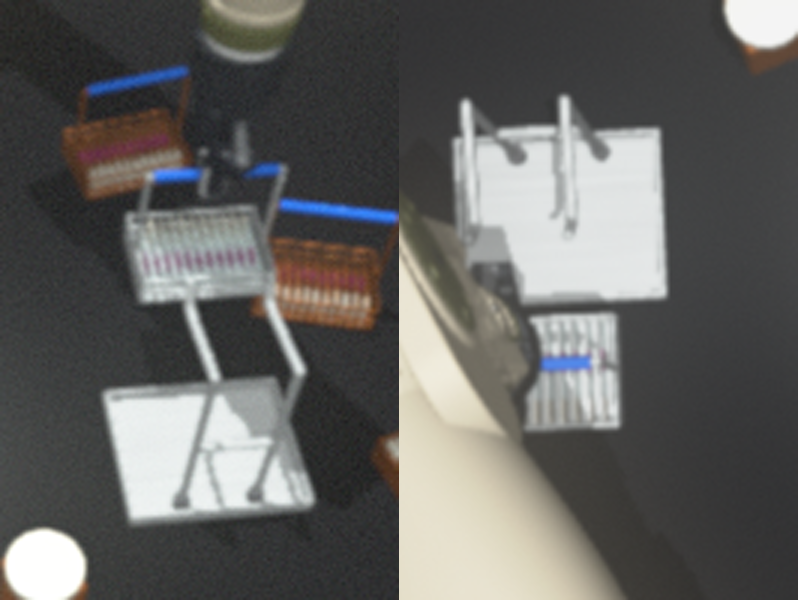

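The picture shows the rack held upright and square to the stand, just short of the prong tips. I'll check the tips, this time pairing the two cameras' points correctly.

```bash
python3 - <<'E'
from h import *
m=lambda x,y:('top1',190+x/4,150+y/4)
s=lambda x,y:('scene1',340+(x-400)/4,195+y/4)
for a,b in (((60,235),(720,185)),((187,230),(612,195))): print('tip',tri(m(*a),s(*b)), onz(*m(*a),.21))
for a,b in (((48,55),(765,315)),((180,50),(648,325))): print('posttop',tri(m(*a),s(*b)),onz(*m(*a),.209))
E
```

```text
tip [0.55124689 0.36720346 0.20868609] [0.55063674 0.36482451 0.21      ]
tip [0.55254862 0.2987517  0.20588707] [0.55191042 0.2976522  0.21      ]
posttop [0.64940983 0.37423546 0.20205998] [0.64745436 0.37086659 0.209     ]
posttop [0.6507659  0.30276555 0.20049217] [0.64871677 0.30055929 0.209     ]
```

Emit:
{"api": "jog_arm", "payload": {
  "rows": [
    [0.15,0,0,0,0,0],
    [0.45,0,0,0,0,0],
    [0.8,0.02,0,0,0,0],
    [1.2,0.02,0,0,0,0],
    [1.6,0.02,0,0,0,0],
    [2.0,0.02,0,0,0,0],
    [2.35,0.02,0,0,0,0],
    [2.6,0.02,0,0,0,0],
    [2.75,0.02,0,0,0,0],
    [2.75,0.02,0,0,0,0],
    [2.75,0.02,0,0,0,0]
  ]
}}

```text
clock: 6.3
tcp_pos: [0.5704, 0.3329, 0.2266]
orientation: [-0.0, 0.698, 0.716, -0.0]
wrist_force: [0.7, 1.0, -3.2]
finger_gap: 0.0072
grip_force: 78.4
```

Emit:
{"api": "jog_arm", "payload": {
  "rows": [
    [0,0,-0.2,0,0,0],
    [0,0,-0.4,0,0,0],
    [0,0,-0.6,0,0,0],
    [0,0,-0.75,0,0,0],
    [0,0,-0.9,0,0,0],
    [0,0,-1.0,0,0,0],
    [0,0,-1.08,0,0,0],
    [0,0,-1.08,0,0,0]
  ]
}}

```text
clock: 6.97
tcp_pos: [0.5701, 0.3329, 0.1828]
orientation: [-0.0, 0.698, 0.716, -0.001]
wrist_force: [0.6, 0.3, -2.0]
finger_gap: 0.0072
grip_force: 78.5
```

```bash
python3 - <<'E'
from h import *
snap('scene','s3'); snap('top','t3'); snap('wrist','w3')
q=lambda f,x,y,w,hh,k:cv2.resize(np.load('pics/'+f+'.npz')['pixels'][y:y+hh,x:x+w],None,fx=k,fy=k,interpolation=cv2.INTER_CUBIC)
a=np.hstack([q('s3',350,195,100,150,4),q('w3',120,0,400,480,1.25)[:, :400]])
cv2.imwrite('pics/m5.png',a[:,:,::-1])
E
```

```text
(no output)
```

View pics/m5.png

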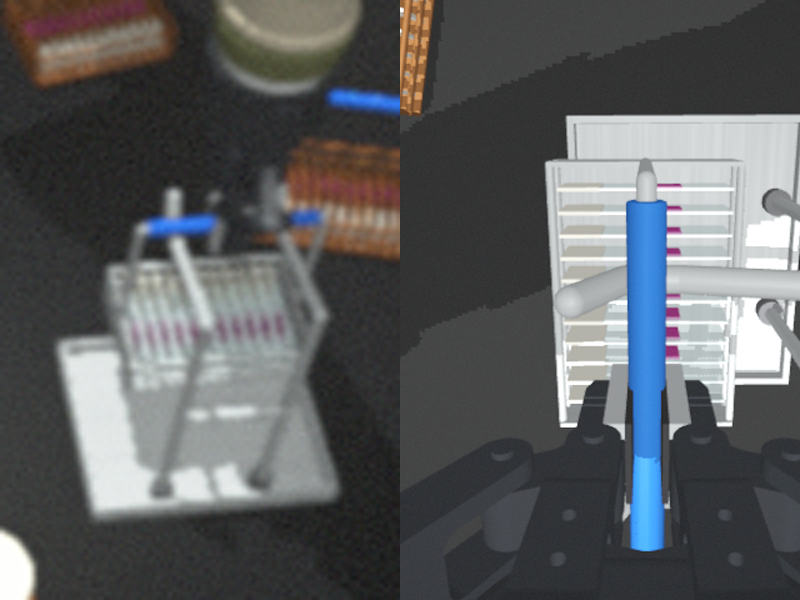

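The bar lies across the prongs at their low part, with the upturned tips on its -x side. I'll lower the last few millimetres until they take the weight.

Emit:
{"api": "jog_arm", "payload": {
  "rows": [
    [0,0,-0.05,0,0,0],
    [0,0,-0.1,0,0,0],
    [0,0,-0.1,0,0,0],
    [0,0,-0.1,0,0,0]
  ]
}}

```text
clock: 7.45
tcp_pos: [0.571, 0.3332, 0.1809]
orientation: [0.0, 0.698, 0.716, 0.001]
wrist_force: [-0.0, -1.3, 4.0]
finger_gap: 0.0071
grip_force: 79.3
```

Emit:
{"api": "jog_arm", "payload": {
  "rows": [
    [0,0,0,0,0,0],
    [0,0,0,0,0,0],
    [0,0,0,0,0,0],
    [0,0,0,0,0,0],
    [0,0,0,0,0,0],
    [0,0,0,0,0,0]
  ],
  "jaw": -1
}}

```text
clock: 7.95
tcp_pos: [0.5705, 0.333, 0.1796]
orientation: [-0.0, 0.698, 0.716, -0.0]
wrist_force: [0.0, 0.7, -0.3]
finger_gap: 0.079
grip_force: 0.0
```

Emit:
{"api": "jog_arm", "payload": {
  "rows": [
    [0,0,0.3,0,0,0],
    [0,0,0.7,0,0,0],
    [0,0,1.2,0,0,0],
    [0,0,1.8,0,0,0],
    [0,0,2.4,0,0,0],
    [0,0,3,0,0,0],
    [0,0,3,0,0,0],
    [0,0,3,0,0,0]
  ]
}}

```text
clock: 8.62
tcp_pos: [0.5713, 0.3334, 0.3015]
orientation: [0.001, 0.698, 0.716, 0.002]
wrist_force: [0.3, 0.1, -0.5]
finger_gap: 0.0852
grip_force: 0.0
```

```bash
python3 - <<'E'
from h import *
c=snap('wrist','w4'); p=c['pixels']
h=cv2.cvtColor(p,cv2.COLOR_RGB2HSV); m=cv2.inRange(h,(105,130,80),(125,255,255))
n,l,s,ce=cv2.connectedComponentsWithStats(m)
for i in range(1,n):
    if s[i,4]>300:
        pts=np.argwhere(l==i)[:,::-1].astype(np.float32); r=cv2.minAreaRect(pts); b=cv2.boxPoints(r)
        o=np.argsort(np.linalg.norm(b-b[0],axis=1)); e=[(b[0]+b[o[1]])/2,(b[o[2]]+b[o[3]])/2]
        q=[onz('w4',*x,.199) for x in e]; print(r[0],s[i,4],q,np.mean(q,0),np.linalg.norm(q[0]-q[1]))
E
```

```text
(76.17587280273438, 35.38965606689453) 1246 [array([0.4351199 , 0.42464304, 0.199     ]), array([0.44355615, 0.46061466, 0.199     ])] [0.43933803 0.44262885 0.199     ] 0.03694763907402815
(316.0, 226.0) 2744 [array([0.57094893, 0.3918886 , 0.199     ]), array([0.57361979, 0.27832384, 0.199     ])] [0.57228436 0.33510622 0.199     ] 0.11359616179583665
```

View pics/w4.png

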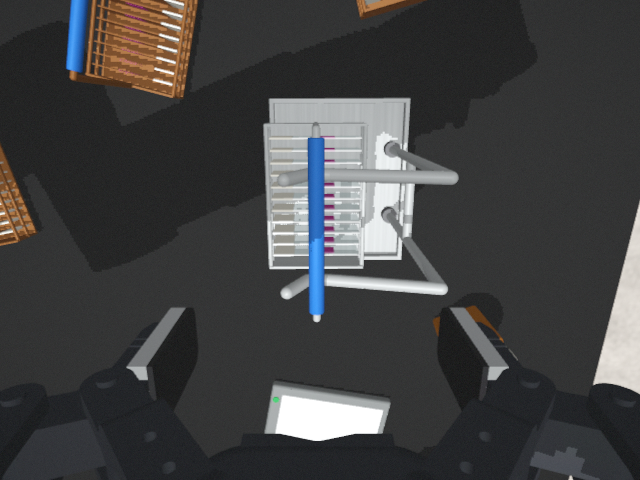

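The rack hangs on both prongs: its bar is at wrist (316,226), which is (0.572, 0.335), and the fingers are clear. Next is the loupe.

Emit:
{"api": "jog_arm", "payload": {
  "rows": [
    [-0.1,-0.8,0,0,0,-0.7],
    [-0.2,-1.8,0,0,0,-1.5],
    [-0.3,-2.8,0,0,0,-2.3],
    [-0.5,-3.8,0,0,0,-3.1],
    [-0.6,-4.8,0,0,0,-3.9],
    [-0.8,-5.8,0,0,0,-4.7],
    [-0.9,-6.8,0,0,0,-5.5],
    [-1,-7.8,0,0,0,-6.3],
    [-1.2,-8.8,0,0,0,-7.1],
    [-1.3,-9.8,0,0,0,-7.9],
    [-1.4,-10.8,0,0,0,-8.7],
    [-1.5,-11.5,0,0,0,-9.5]
  ]
}}

```text
clock: 9.67
tcp_pos: [0.5091, -0.1298, 0.298]
orientation: [-0.0, 0.956, 0.293, -0.001]
wrist_force: [0.9, 0.2, 0.5]
finger_gap: 0.0852
grip_force: 0.0
```

Emit:
{"api": "jog_arm", "payload": {
  "rows": [
    [-0.1,-1,-0.2,0,0,-0.7],
    [-0.2,-2,-0.4,0,0,-1.5],
    [-0.2,-3,-0.6,0,0,-2.3],
    [-0.28,-4,-0.9,0,0,-3],
    [-0.28,-4.8,-1,0,0,-3.16],
    [-0.28,-4.8,-1,0,0,-3.16],
    [-0.28,-4.8,-1,0,0,-3.16],
    [-0.28,-4.8,-1,0,0,-3.16]
  ]
}}

```text
clock: 10.33
tcp_pos: [0.4986, -0.3183, 0.2583]
orientation: [-0.001, 0.991, 0.135, -0.001]
wrist_force: [-0.7, 1.1, -0.3]
finger_gap: 0.0856
grip_force: 0.0
```

```bash
python3 - <<'E'
from h import *
c=snap('wrist','w5'); p=c['pixels']; print(c['cam_to_world'].round(3))
s=env.get_state(); print(s['tcp_pos'],s['orientation'],s['joint_pos'])
h=cv2.cvtColor(p,cv2.COLOR_RGB2HSV); m=cv2.inRange(h,(20,120,100),(35,255,255))
n,l,st,ce=cv2.connectedComponentsWithStats(m)
i=1+np.argmax(st[1:,4]); pts=np.argwhere(l==i)[:,::-1].astype(np.float32); r=cv2.minAreaRect(pts); b=cv2.boxPoints(r)
print(r); print([onz('w5',*x,.018).round(4) for x in b])
E
```

```text
[[ 0.266  0.922  0.281  0.572]
 [-0.964  0.255  0.076 -0.299]
 [-0.002 -0.291  0.957  0.402]
 [ 0.     0.     0.     1.   ]]
[ 0.49896051 -0.31785612  0.25901246] [-7.34591709e-04  9.90836477e-01  1.35063983e-01 -5.06086694e-04] [-7.02967076e-01  3.42754188e-01  1.54959034e-01  1.38477042e+00
  2.29668443e-04  2.16766919e+00]
((321.5, 212.0), (100.0, 21.0), 90.0)
[array([ 0.5262, -0.3053,  0.018 ]), array([ 0.5314, -0.324 ,  0.018 ]), array([ 0.4368, -0.3512,  0.018 ]), array([ 0.4312, -0.3311,  0.018 ])]
```

View pics/w5.png

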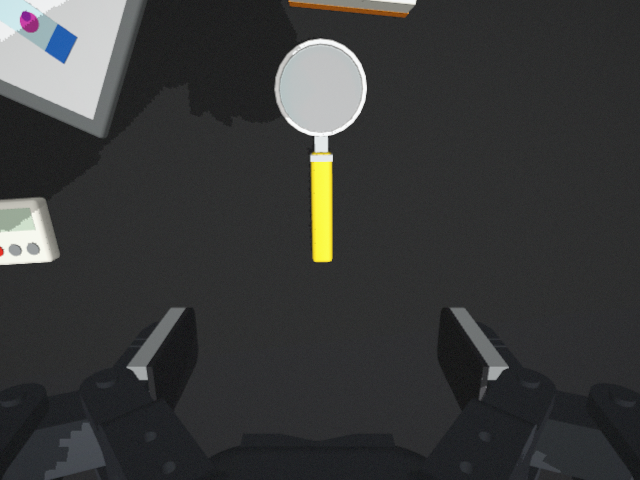

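The loupe is in line with the gripper, with its lens at wrist (321,88) and the yellow handle at (322,160) to (322,262).

```bash
python3 - <<'E'
from h import *
L=onz('w5',321,87.5,.009);print('lens',L, onz('w5',321,39,.009),onz('w5',321,136,.009))
print('spec from w5',onz('w5',30,20,.0135))
a=np.array([.4340,-.3412]);b=np.array([.5288,-.3147])
print(np.linalg.norm(L[:2]-(a+b)/2), np.arctan2(*(L[:2]-a)[::-1]), L[:2]+(a-b)/np.linalg.norm(b-a)*.062)
# red pointer height: red masks in top/scene
for f in('top1','scene1'):
    p=np.load('pics/'+f+'.npz')['pixels'];h=cv2.cvtColor(p,cv2.COLOR_RGB2HSV)
    m=cv2.inRange(h,(0,150,90),(6,255,255))|cv2.inRange(h,(174,150,90),(180,255,255))
    n,l,st,ce=cv2.connectedComponentsWithStats(m)
    print(f,[(st[i].tolist(),ce[i].round(1).tolist()) for i in range(1,n) if st[i,4]>15])
E
```

```text
lens [ 0.59156191 -0.29676769  0.009     ] [ 0.6298521  -0.28609637  0.009     ] [ 0.55071413 -0.3081518   0.009     ]
spec from w5 [ 0.57762746 -0.04358811  0.0135    ]
0.11449010107070715 0.27486146195636296 [ 0.53185095 -0.31345904]
top1 [([397, 147, 13, 14, 53], [401.6, 152.5])]
scene1 [([0, 100, 20, 13, 191], [10.1, 105.8])]
```

Emit:
{"api": "jog_arm", "payload": {
  "rows": [
    [0.4,0,-0.9,0,0,0],
    [0.4,0,-1.9,0,0,0],
    [0.4,0,-2.9,0,0,0],
    [0.4,0,-3.9,0,0,0],
    [0.4,0,-4.8,0,0,0],
    [0.4,0,-5.5,0,0,0],
    [0.4,0,-6,0,0,0],
    [0.4,0,-6.2,0,0,0],
    [0.4,0,-6.2,0,0,0],
    [0.4,0,-6.2,0,0,0],
    [0.4,0,-6.2,0,0,0]
  ],
  "jaw": -0.2,
  "force": 100
}}

```text
clock: 11.3
tcp_pos: [0.5168, -0.3194, 0.0138]
orientation: [0.001, 0.991, 0.135, 0.001]
wrist_force: [0.7, 0.2, -0.7]
finger_gap: 0.0513
grip_force: 0.0
```

Emit:
{"api": "jog_arm", "payload": {
  "rows": [
    [0,0,-0.1,0,0,0],
    [0,0,-0.19,0,0,0],
    [0,0,-0.19,0,0,0],
    [0,0,-0.19,0,0,0],
    [0,0,-0.19,0,0,0]
  ]
}}

```text
clock: 11.72
tcp_pos: [0.5153, -0.3191, 0.0043]
orientation: [0.0, 0.991, 0.135, 0.0]
wrist_force: [-0.1, 0.2, -0.3]
finger_gap: 0.0514
grip_force: 0.0
```

Emit:
{"api": "jog_arm", "payload": {
  "rows": [
    [0,0,0,0,0,0],
    [0,0,0,0,0,0],
    [0,0,0,0,0,0],
    [0,0,0,0,0,0],
    [0,0,0,0,0,0],
    [0,0,0,0,0,0],
    [0,0,0,0,0,0],
    [0,0,0,0,0,0]
  ],
  "jaw": 1
}}

```text
clock: 12.38
tcp_pos: [0.5154, -0.3191, 0.0046]
orientation: [0.0, 0.991, 0.135, 0.0]
wrist_force: [-1.4, 0.3, 5.4]
finger_gap: 0.0173
grip_force: 98.9
```

Emit:
{"api": "jog_arm", "payload": {
  "rows": [
    [0,0,0.2,0,0,0],
    [0,0,0.6,0,0,0],
    [0,0,1.1,0,0,0],
    [0,0,1.7,0,0,0],
    [0,0,2.4,0,0,0],
    [0,0,3.1,0,0,0],
    [0,0,3.8,0,0,0],
    [0,0,4.4,0,0,0],
    [0,0,4.8,0,0,0],
    [0,0,5,0,0,0],
    [0,0,5,0,0,0],
    [0,0,5,0,0,0]
  ]
}}

```text
clock: 13.38
tcp_pos: [0.5151, -0.3189, 0.2035]
orientation: [-0.0, 0.991, 0.135, -0.0]
wrist_force: [-0.9, -0.4, -1.1]
finger_gap: 0.0171
grip_force: 98.2
```

```bash
python3 - <<'E'
from h import *
from scipy.optimize import minimize
R={}
for f,(x0,y0,x1,y1) in {'top1':(390,138,416,168),'scene1':(238,296,264,326)}.items():
    p=np.load('pics/'+f+'.npz')['pixels'].astype(float)[y0:y1,x0:x1]
    r=np.clip((p[...,0]-np.maximum(p[...,1],p[...,2]))/130,0,1); r[r<.25]=0
    R[f]=(r,x0,y0); print(f,r.sum())
    for row in r: print(''.join('%2d'%min(9,v*10) if v>0 else ' .' for v in row))
# scale-top check: strip assumed over the foot centre
for z in(.016,.211): print(z,proj('top1',(.687,-.071,z)),proj('scene1',(.687,-.071,z)))
s=env.get_state(); print(s['tcp_pos'],s['orientation'],s['finger_gap'],s['ft_torque'])
E
```

```text
top1 107.41538461538462
 . . . . . . . . . . . . . . . . . . . . . . . . . .
 . . . . . . . . . . . . . . . . . . . . . . . . . .
 . . . . . . . . . . . . . . . . . . . . . . . . . .
 . . . . . . . . . . . . . . . . . . . . . . . . . .
 . . . . . . . . . . . . . . . . . . . . . . . . . .
 . . . . . . . . . . . . . . . . . . . . . . . . . .
 . . . . . . . 4 3 . . . . . . . . . . . . . . . . .
 . . . . . . 3 5 3 . . . . . . . . . . . . . . . . .
 . . . . . . 4 6 3 . . . . . . . . . . . . . . . . .
 . . . . . . 7 9 6 4 3 . . . . . . . . . . . . . . .
 . . . . . 3 9 9 9 9 8 7 5 4 3 . . . . 3 5 3 . . . .
 . . . . . 3 7 9 9 9 9 9 9 9 8 7 6 5 5 6 7 3 . . . .
 . . . . . . 3 4 6 7 9 9 9 9 9 9 9 9 9 9 8 3 . . . .
 . . . . . . . . . 5 8 9 9 9 9 8 9 9 9 9 6 . . . . .
 . . . . . . . . . 4 9 9 9 9 8 5 4 5 6 5 . . . . . .
 . . . . . . . . . 5 9 9 9 9 7 . . . . . . . . . . .
 . . . . . . . . . 6 9 9 9 9 5 . . . . . . . . . . .
 . . . . . . . . 2 7 9 9 9 9 3 . . . . . . . . . . .
 . . . . . . . . 3 9 9 9 9 7 . . . . . . . . . . . .
 . . . . . . . . 4 9 9 9 9 6 . . . . . . . . . . . .
 . . . . . . . .
[... 1860 characters left out ...]
 . .
 . . . . . . . . . . . . . . . . . . . . . . . . . .
 . . . . . . . . . . . . . . . . . . . . . . . . . .
 . . . . . . . . . . . . . . . . . . . . . . . . . .
 . . . . . . . . . . . . . . . . . . . . . . . . . .
 . . . . . . . . . . . . . . . . . . . . . . . . . .
0.016 (np.float64(395.4132991546709), np.float64(160.77963315712213)) (np.float64(254.1369275526083), np.float64(335.58677631464695))
0.211 (np.float64(408.6691273468724), np.float64(141.11096214203718)) (np.float64(245.98361891925495), np.float64(295.5927320142902))
[ 0.51511204 -0.3188803   0.20353909] [-1.29319378e-04  9.90894913e-01  1.34637339e-01 -2.03777230e-04] 0.017121169257997303 [ 0.01712394  0.11818858 -0.00903066]
```

```bash
python3 - <<'E'
from h import *
n=lambda x,y:('top1',330+x/4,130+y/4)
q=lambda x,y:np.array([220+x/7,280+y/7])
P=[((223,310),.0135,(313,143)),((368,205),.012,(78,305)),((205,68),.016,(340,498)),((336,95),.016,(115,462)),((318,180),.016,(148,333)),((188,150),.016,(370,365)),((315,42),.211,(193,143))]
for a,z,b in P:
    w=onz(*n(*a),z); print(w.round(3), (q(*b)-np.array(proj('scene1',w))).round(1))
# rack/stand checks: tray corners, posts tops
m=lambda x,y:('top1',190+x/4,150+y/4); s=lambda x,y:np.array([340+(x-400)/4,195+y/4])
for a,z,b in [((35,105),.014,(778,492)),((308,92),.014,(535,515)),((317,315),.014,(500,345)),((42,330),.014,(728,325)),((48,55),.209,(765,315)),((180,50),.209,(648,325))]:
    w=onz(*m(*a),z); print('st',w.round(3),(s(*b)-np.array(proj('scene1',w))).round(1))
for dv in(0,2,3,4):
    print(dv,tri(('top1',403.2,150.0),('scene1',249.2,315.0-dv)),tri(('top1',403.2,150.0),('scene1',249.2-1,315.0-dv)))
E
```

```text
[ 0.57  -0.044  0.014] [0.3 2.3]
[ 0.635 -0.136  0.012] [0.8 3.1]
[ 0.723 -0.037  0.016] [1.3 4.1]
[ 0.704 -0.118  0.016] [0.4 3.4]
[ 0.65  -0.105  0.016] [-0.5  3.4]
[ 0.671 -0.025  0.016] [1.2 3.1]
[ 0.688 -0.071  0.211] [1.7 4.3]
st [0.658 0.42  0.014] [1.3 2.9]
st [0.663 0.25  0.014] [1.2 3.3]
st [0.523 0.246 0.014] [1.2 2.7]
st [0.518 0.417 0.014] [1.6 2.6]
st [0.647 0.371 0.209] [1.8 2.2]
st [0.649 0.301 0.209] [0.9 2.7]
0 [ 0.68816602 -0.07279286  0.12529243] [ 0.68814753 -0.07402569  0.12524859]
2 [ 0.68657334 -0.07189303  0.13202918] [ 0.68655591 -0.07312086  0.13198739]
3 [ 0.68578162 -0.07144567  0.13537843] [ 0.68576472 -0.07267101  0.13533763]
4 [ 0.68499295 -0.07099999  0.13871501] [ 0.68497659 -0.07222287  0.13867519]
```

The top and scene cameras carry small offsets, and together they put the pointer at about 0.137 m. I'll refine that with two close wrist views while carrying the loupe high.

Emit:
{"api": "jog_arm", "payload": {
  "rows": [
    [0,0.1,0.4,0,0,-0.2],
    [0.1,0.3,0.9,0,0,-0.5],
    [0.3,0.6,1.4,0,0,-0.9],
    [0.6,1,1.9,0,0,-1.3],
    [1,1.5,2.15,0,0,-1.7],
    [1.4,2,2.15,0,0,-2.1],
    [1.8,2.4,2.15,0,0,-2.4],
    [2.2,2.8,2.15,0,0,-2.55],
    [2.45,3.05,2.15,0,0,-2.6],
    [2.5,3.1,2.15,0,0,-2.6],
    [2.5,3.1,2.15,0,0,-2.6],
    [2.5,3.1,2.15,0,0,-2.6]
  ]
}}

```text
clock: 14.38
tcp_pos: [0.6146, -0.1952, 0.2887]
orientation: [-0.0, 1.0, -0.001, -0.001]
wrist_force: [-0.1, -0.3, -0.6]
finger_gap: 0.0171
grip_force: 98.1
```

```bash
cat > red.py <<'E'
from h import *
import sys
f=sys.argv[1]; c=snap('wrist',f); p=c['pixels']; print(c['mtx'][0,0],c['cam_to_world'].round(3).tolist())
s=env.get_state(); print(s['tcp_pos'],s['orientation'])
h=cv2.cvtColor(p,cv2.COLOR_RGB2HSV)
m=cv2.inRange(h,(0,130,70),(7,255,255))|cv2.inRange(h,(173,130,70),(180,255,255))
n,l,st,ce=cv2.connectedComponentsWithStats(m)
for i in range(1,n):
    if st[i,4]>60:
        print(st[i].tolist(),ce[i].round(1).tolist())
        x,y,w,hh=st[i,:4]; 
        for r in m[y:y+hh:2,x:x+w:2]: print(''.join('#' if v else '.' for v in r))
E
python3 red.py w6
```

```text
411.7698793045877 [[-0.003, 0.956, 0.292, 0.69], [-1.0, -0.003, -0.001, -0.196], [0.0, -0.292, 0.956, 0.432], [0.0, 0.0, 0.0, 1.0]]
[ 0.61446054 -0.19559042  0.28916823] [-1.45118599e-04  9.99998614e-01 -1.36503911e-03 -9.42209169e-04]
[103, 89, 57, 72, 1323] [131.6, 119.2]
.#...........................
#######......................
###########..................
###############..............
.##################..........
......################.......
..........################...
..............##############.
..................###########
......................######.
......................######.
......................######.
......................######.
.....................#######.
.........###################.
.........###################.
.........#########....#####..
.........#########...........
........#########............
........#########............
........#########............
........#########............
........#########............
........#########............
........#########............
........#########............
........#########............
........########.............
.........#######.............
..........#####..............
..........####...............
.........#####...............
.........#####...............
.........#####...............
.........####................
..........###................
```

Emit:
{"api": "jog_arm", "payload": {
  "rows": [
    [-0.3,0.4,0.2,0,0,0],
    [-0.6,1.1,0.2,0,0,0],
    [-1,1.9,0.2,0,0,0],
    [-1,2.7,0.2,0,0,0],
    [-1,3.5,0.2,0,0,0],
    [-1,4.3,0.2,0,0,0],
    [-0.8,5.1,0.1,0,0,0],
    [-0.4,5.7,0,0,0,0],
    [0,6.1,0,0,0,0],
    [0,6.2,0,0,0,0],
    [0,6.2,0,0,0,0],
    [0,6.2,0,0,0,0]
  ]
}}

```text
clock: 15.43
tcp_pos: [0.6147, 0.0521, 0.29]
orientation: [0.0, 1.0, -0.001, -0.0]
wrist_force: [-0.6, -0.5, -1.0]
finger_gap: 0.0173
grip_force: 98.2
```

```bash
python3 red.py w7
```

```text
411.7698793045877 [[-0.004, 0.957, 0.291, 0.69], [-1.0, -0.004, 0.0, 0.051], [0.001, -0.291, 0.957, 0.434], [0.0, 0.0, 0.0, 1.0]]
[0.61473341 0.05170067 0.29023492] [ 2.72373760e-04  9.99998357e-01 -1.78089502e-03 -2.00705580e-04]
[467, 90, 55, 70, 1256] [488.2, 122.1]
......###...................
.....#########..............
.....############...........
.....######.#...............
.....###....................
....####....................
....###.....................
...####.....................
..########..................
#############...............
.################...........
.....################.......
.........###############....
.........###################
........###################.
........#########..########.
.......##########.......#...
.......#########............
.......#########............
......#########.............
......#########.............
......#########.............
.....#########..............
.....#########..............
.....#########..............
....#########...............
....#########...............
.....#######................
.....#######................
.....#####..................
....#####...................
....#####...................
....#####...................
...#####....................
....####....................
```

```bash
python3 - <<'E'
from h import *
def cen(f,v,x0,x1):
    r=np.load('pics/'+f+'.npz')['pixels'][v-1:v+2,x0:x1].astype(float).mean(0); w=r[:,0]-np.maximum(r[:,1],r[:,2])
    k=np.where(w>.5*w.max())[0]; return x0+(k[0]+k[-1])/2, len(k)
for v in range(124,158,4):
    a,b=cen('w6',v,100,170),cen('w7',v,460,530); print(v,a,b,tri(('w6',a[0],v),('w7',b[0],v)).round(4))
print('corner',tri(('w6',103,91),('w7',477,90.5)))
# specimen & lens ring in both
for f in('w6','w7'):
    p=np.load('pics/'+f+'.npz')['pixels']; h=cv2.cvtColor(p,cv2.COLOR_RGB2HSV)
    g=cv2.medianBlur(cv2.cvtColor(p,cv2.COLOR_RGB2GRAY),5)
    print(f,cv2.HoughCircles(g,cv2.HOUGH_GRADIENT,1.5,60,param1=120,param2=40,minRadius=95,maxRadius=145))
    m=cv2.inRange(h,(140,90,60),(168,255,255)); n,l,st,ce=cv2.connectedComponentsWithStats(m)
    print([(st[i].tolist(),ce[i].round(1).tolist(),onz(f,*ce[i],.0135).round(4)) for i in range(1,n) if st[i,4]>60])
E
```

```text
124 (np.float64(128.0), 17) (np.float64(490.0), 17) [ 0.6816 -0.0673  0.1417]
128 (np.float64(127.5), 18) (np.float64(488.5), 16) [ 0.6789 -0.0665  0.1417]
132 (np.float64(127.0), 17) (np.float64(487.0), 17) [ 0.6763 -0.0658  0.1417]
136 (np.float64(126.5), 18) (np.float64(485.5), 16) [ 0.6736 -0.0651  0.1417]
140 (np.float64(126.0), 17) (np.float64(484.0), 17) [ 0.6709 -0.0644  0.1417]
144 (np.float64(126.5), 16) (np.float64(483.5), 14) [ 0.6682 -0.0644  0.1417]
148 (np.float64(126.0), 9) (np.float64(481.0), 9) [ 0.6654 -0.0633  0.1408]
152 (np.float64(125.0), 9) (np.float64(479.0), 9) [ 0.6627 -0.0622  0.1408]
156 (np.float64(124.5), 8) (np.float64(478.0), 9) [ 0.66   -0.0616  0.1412]
corner [ 0.70288578 -0.05494167  0.14460688]
w6 [[[323.25  90.75 128.9 ]]]
[([165, 218, 15, 14, 160], [172.0, 224.5], array([ 0.5757, -0.0427,  0.0135]))]
w7 [[[315.75  98.25 119.3 ]]]
[([400, 218, 14, 14, 156], [406.7, 224.3], array([ 0.5754, -0.0434,  0.0135])), ([19, 235, 8, 19, 82], [22.3, 244.1], array([0.555 , 0.3672, 0.0135])), ([30, 235, 9, 18, 84], [34.0, 243.6], array([0.5556, 0.3546, 0.0135])), ([7, 236, 8, 18, 78], [10.8, 244.7], array([0.5544, 0.3797, 0.0135]))]
```

Emit:
{"api": "jog_arm", "payload": {
  "rows": [
    [-0.3,-0.1,0,0,0,0],
    [-0.8,-0.4,0,0,0,0],
    [-1.4,-0.8,0,0,0,0],
    [-2,-1.3,-0.2,0,0,0],
    [-2.5,-1.8,-0.6,0,0,0],
    [-2.8,-2.2,-1.1,0,0,0],
    [-2.93,-2.4,-1.6,0,0,0],
    [-2.93,-2.4,-2.0,0,0,0],
    [-2.93,-2.4,-2.3,0,0,0],
    [-2.93,-2.4,-2.3,0,0,0],
    [-2.93,-2.4,-2.3,0,0,0],
    [-2.93,-2.4,-2.3,0,0,0]
  ]
}}

```text
clock: 16.48
tcp_pos: [0.4983, -0.0437, 0.1992]
orientation: [0.0, 1.0, -0.002, 0.001]
wrist_force: [-0.4, 0.2, -1.7]
finger_gap: 0.0176
grip_force: 98.2
```

```bash
python3 - <<'E'
from h import *
f='w8';c=snap('wrist',f); p=c['pixels']; s=env.get_state(); t=s['tcp_pos']; print(t,s['orientation'],c['cam_to_world'][:3,3])
ctr=t+[.078,.001,.0095]  # expected top of ring
a=np.linspace(0,2*np.pi,60)
E=np.array([proj(f,ctr+.041*np.array([np.cos(x),np.sin(x),0])) for x in a]);print('expected box',E.min(0),E.max(0))
g=cv2.cvtColor(p,cv2.COLOR_RGB2GRAY)
s=cv2.resize(g[0:260,160:480],(64,52),interpolation=cv2.INTER_AREA)
for r in s: print(''.join(' .:-=+*#%@'[min(9,int(v)//26)] for v in r))
E
```

```text
[ 0.49860411 -0.04355176  0.19937291] [ 3.17705515e-04  9.99998471e-01 -1.42235821e-03  9.66636092e-04] [ 0.57337794 -0.04440551  0.34290021]
expected box [177.42675815 -52.38118802] [443.59134512 228.73222585]
 ---****##***+==**##########%############*****=-+%%*............
 ---****#*+*+-=**############%%%%%%##########**+-*%%=...........
 ---***##***-=**#############%%%%%%%%%%%%#####**+-#%#=--........
.---**##***=-**###############%%%%%%%%%%%%%%%%##*==%%#++-.......
.---*##***+-+*#################%%%%%%%%%%%%%%%%%#*-*%%*+:.......
.---*##***=-*##################%%%%%%%%%%%%%%%%%#*=-#%#+........
.--=##***+-+*##################%%%%%%%%%%%%%%%%%%#*-+%%+........
.--=##***-=*####################%%%%%%%%%%%%%%%%%%*+-#%+........
.--=##**+-+#####################%%%%%%%%%%%%%%%%%%#*-*%#........
.--=##**+-*#####################%%%%%%%%%%%%%%%%%%%*==%%-.......
.--=#***==*#####################%%%%%%%%%%%%%%%%%%%#+-#%+.......
.--+#**+-+######################%%%%%%%%%%%%%%%%%%%#*-*%#.......
.--+#**+-*######################%%%%%%%%%%%%%%%%%%%#*==%%:......
:--+#**==*######################%%%%%%%%%%%%
[... 1790 characters left out ...]
...-***+==+*************+=+#%%#+++:...............
   ...............:+****+==+++***++===*%%%#+...:................
   .................:=+****++++=+++**#%%*=......................
   .................  .:=+**********+++:........................
   .................    ..:-+++++++:............................
   .................    ....=======.............................
   .................    ....=======.............................
  ..................     ...=======.............................
   .................    ....=======.............................
   ................... .....=======.............................
   .........................=======.............................
```

The ring outline matches the projection of a level loupe to about 1–2 mm. Lowering to the pointer's height of about 0.139 m.

Emit:
{"api": "jog_arm", "payload": {
  "rows": [
    [-0.02,0,-0.2,0,0,0],
    [-0.02,0,-0.5,0,0,0],
    [-0.02,0,-0.8,0,0,0],
    [-0.02,0,-1.1,0,0,0],
    [-0.02,0,-1.35,0,0,0],
    [-0.02,0,-1.5,0,0,0],
    [-0.02,0,-1.55,0,0,0],
    [-0.02,0,-1.55,0,0,0],
    [-0.02,0,-1.55,0,0,0],
    [-0.02,0,-1.55,0,0,0]
  ]
}}

```text
clock: 17.37
tcp_pos: [0.4978, -0.0431, 0.1368]
orientation: [0.0, 1.0, -0.001, 0.001]
wrist_force: [-1.3, 0.0, -0.6]
finger_gap: 0.0172
grip_force: 98.2
```

Emit:
{"api": "jog_arm", "payload": {
  "rows": [
    [0,0,0,0,0,0],
    [0,0,0,0,0,0],
    [0,0,0,0,0,0],
    [0,0,0,0,0,0],
    [0,0,0,0,0,0],
    [0,0,0,0,0,0],
    [0,0,0,0,0,0],
    [0,0,0,0,0,0],
    [0,0,0,0,0,0],
    [0,0,0,0,0,0],
    [0,0,0,0,0,0],
    [0,0,0,0,0,0]
  ]
}}

```text
clock: 18.37
tcp_pos: [0.4973, -0.043, 0.1361]
orientation: [0.0, 1.0, -0.001, -0.0]
wrist_force: [-0.0, -1.0, -1.5]
finger_gap: 0.0175
grip_force: 98.2
```

```bash
python3 - <<'E'
from h import *
c=snap('scene','s9'); snap('top','t9')
S=c['pixels']
# rack bar blue in scene, and pointer red unchanged
h=cv2.cvtColor(S,cv2.COLOR_RGB2HSV); m=cv2.inRange(h,(105,130,80),(125,255,255)); n,l,st,ce=cv2.connectedComponentsWithStats(m)
print([(st[i].tolist()) for i in range(1,n) if st[i,4]>30])
for f in('scene1','s9'):
    p=np.load('pics/'+f+'.npz')['pixels'].astype(float)[310:322,238:264]; r=p[...,0]-np.maximum(p[...,1],p[...,2]); r[r<30]=0
    y,x=np.mgrid[0:12,0:26]; print(f,(r*x).sum()/r.sum(),(r*y).sum()/r.sum())
s=env.get_state();print(s['tcp_pos'],s['orientation'],s['grip_force'],abs(s['qvel']).max())
E
```

```text
[[360, 171, 32, 11, 148], [423, 216, 40, 9, 197], [387, 248, 43, 7, 185], [475, 274, 38, 16, 203], [196, 335, 13, 13, 133]]
scene1 11.152011319991914 4.914089347079038
s9 11.118673989799921 4.85680659081993
[ 0.49730725 -0.04298279  0.13612916] [ 4.49123776e-05  9.99999419e-01 -1.07646201e-03  1.95515424e-05] 98.19056868553162 0.002448107299064897
```

The loupe is still and on target, the pointer hasn't moved, and the rack's bar is still on the prongs (scene (387..430, 251)). Handing in.

```bash
python3 -c "
from workcell import env
print(env.hand_in())"
```

```text
the job is handed in; nothing more can be done
None
```

I handed the job in at about 18 s, but the hand-in gave no verdict back: the rack hangs let go on both prongs, and the loupe is held level and still over the stained spot with its lens at about 0.139 m (pointer measured at 0.138–0.142 m).

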